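# Sort the turned parts and load the blank feeder by the mill

## Robot

A 6-joint arm with a two-finger parallel gripper is mounted at the origin on the work surface. World frame = base frame: x ahead of the robot, y to its left, z up, the work surface at z = 0. Lengths are in mm, angles in rad, forces in N, time in s.
With the tool pointing down it reaches from about 400 to 925 mm from the base axis. Payload 12.5 kg.
Tool frame: the origin (TCP) lies at the very end of the fingers, on their centre line; the grasp point (between the pads) lies 19 mm behind it; x points along the fingers, y is the direction in which the jaws open and shut, and the axes are right-handed (so a half turn about x gives the same grasp; the last joint's range is limited). The gripper opens to 95 mm and grips with 3 to 60 N. Pads are 20 mm wide; open, the fingers measure 119 mm over their backs; the gripper's body (75 mm by 180 mm) begins 59 mm behind the grasp point.
Start: joints at [1.13, 0.491, 1.559, -0, 1.092, -0.106], TCP at [205.347, 590.322, 214.661] pointing down, gripper open.
Joint ranges: [-3.1, 3.1], [-0.84, 2.19], [0.05, 2.79], [-1.13, 4.28], [0.06, 2.93], [-2.69, 2.69]. Speed limits (rad/s): [2.22, 2.22, 2.79, 3.14, 3.14, 3.14].

## Interface

Orientations are given as [roll, pitch, yaw] about the fixed x, y, z axes, in that order (R = Rz(yaw) Ry(pitch) Rx(roll)).
In Python, from cell import env, optics, job gives the robot as it stands.
- The arm moves only by the shell command python3 -m handwheel 'ROWS' [OPENING]. ROWS is JSON, a list of rows, each an object with "travel": the shift along the world's x, y, z in mm, a list of three; "roll": the turn about the world's z in degrees. In form: [{"travel": [dx, dy, dz], "roll": roll}, ...]. A call has 1 to 8 rows; each row is the pose to reach, as a shift and turn from the pose commanded when the call began; what a row does not reach only later rows make up. A row lasts 1/10 s, in which the tool goes at most 50 mm and 8.59 degrees, less where a joint would pass 70% of its speed; a pose out of reach is approached as far as the arm can. A call with a gripper value outside its range is refused whole. OPENING is the closure, from -1 (fully open) to 1 (shut), set as the call begins (- or left out, the last holds). The fingers move at their own pace and stop on an object; the grip force is fixed at half the most. Time passes only in rows, so rows that repeat a pose let the fingers close. It gives the time, the measured TCP pose, the force and the opening at its end, in the units of the state.
- env.state(): the state, without advancing time (a new reading comes with each control period).
- optics.read_camera(name): name is "scene" or "top" or "wrist"; returns the picture (420x560x3 uint8, red, green, blue); there is no depth.
- optics.camera_params(name): a dict with "fx", "fy", "cx", "cy" (pixels), "world_from_camera" (4x4, takes a point from camera to world coordinates). Camera axes: x right, y up, looking along -z (the intrinsics and any distortion apply to the point x, -y, -z); pixel columns grow to the right and rows downward; lengths in mm; the calibration is good to about 2 mm. A picture is of the moment at which its call begins: read the wrist's pose just before it. camera_params takes no time and is no camera call; for the wrist camera it gives the pose at the moment of the call.
- job.job_done(): hands the job in, once; it reports no verdict.
The state is a dict: "t": time; "joints": joint angles; "qvel": joint speeds; "tau": joint torques, N m; "eef_pos": TCP position; "tcp_rot": TCP orientation; "ft_force": force on the tool from outside, world axes, zero at the start; "moment": the same for the moment, N m; "opening": opening from 0.0 (shut) to 1.0 (fully open).
Only numpy, scipy, OpenCV 4.12 (cv2) and the standard library are available. Lean on these libraries where they do the work, as an engineer would, in place of code of your own. Each camera call takes 0.05 s, during which the arm holds its last target.

## Task

Put the mixed parts on the bench away where they belong: lay the rectangular bar flat in the long tray and stand the flanged bush, flange down, in the square tray. Load the two round blanks into the sprung feeder, the one with the hole first and the solid one on top of it, then press the stack down until the top blank is level with the top of the feeder's cheeks or below. Leave everything let go and at rest, and do not knock over the oil bottle.

Things in the scene. Friction and masses are not known exactly. Their poses are not given: they have to be found in the camera images.
- ring_mid (a point): Bare aluminium ring blank: round, 54 mm diameter, 16 mm thick, with a 22 mm hole through its middle; loose, lying flat on the bench, under 150 g. The point is its centre, half-way up (8 mm above its underside); z is its axis.
- disc_mid (a point): Bare aluminium solid disc blank: round, 54 mm diameter, 16 mm thick, no hole; loose, lying flat on the bench, under 150 g. The point is its centre, half-way up (8 mm above its underside); z is its axis.
- bar_mid (a point): Bare aluminium rectangular bar, 90 mm long (its x axis), 20 mm wide (y), 30 mm high (z); loose, standing on a 90 x 20 mm face, under 200 g. The point is its centre, half-way up (15 mm above its underside).
- bush_mid (a point): Bare aluminium flanged bush, 50 mm high: a round flange of 44 mm diameter and 8 mm thickness at the bottom and above it a round body of 28 mm diameter and 42 mm height, with a dark bore mark on top; loose, standing flange down, under 150 g. The point is its centre, 25 mm above its underside; z is its axis, pointing up.
- feeder_mouth (a point): Mouth of the fixed grey feeder: on its upright axis (z), level with its cheek tops, 65 mm above the bench. Two curved cheeks, at +y and -y, guide a blank in a 58 mm bore; their top 6 mm flare to 66 mm; outside 74 mm. At +x and -x it is open top to bottom (slots 40 mm wide), so fingers holding a blank along x can go down with it. Base plate 100 (x) by 90 (y) by 8 mm, bolt heads to 12 mm.
- follower (a joint): Travel (m) of the follower, a 51 mm steel plate between the cheeks that carries the blanks. At 0 its top is 22 mm below the cheek tops; grows as pressed down, stop at 0.020; starts at 0 to 0.003. Light spring (250 N/m) with a 6 N friction brake: the blanks' weight does not move it, pressing with 6 to 12 N does, and it stays. With both blanks in, the stack stands 7 to 10 mm proud until pressed.
- long_tray: Fixed long grey tray, 140 mm (x) by 60 mm (y) outside, 12 mm high; walls and floor 4 mm thick. Origin: centre of its underside, on the bench.
- square_tray: Fixed square grey tray, 90 x 90 mm outside, 12 mm high; walls and floor 4 mm thick. Origin: centre of its underside, on the bench.
- oil_bottle: White plastic oil bottle, 56 mm diameter, 150 mm high, standing loose on the bench beside the work; not to be knocked over. Origin: centre of its underside; z up.
Not all that is in view belongs to the job. What is shaped like the part that bears ring_mid but green or red is not meant.

How it is judged:
By the outcome, as a careful person would: the job done as asked, in the order asked, and still so for the second after the job is handed in, with the robot touching nothing.
It also fails if it takes over 96 s, if anything falls off the work surface, if the arm or the gripper's body presses on something with over 40 N, if the wrist force passes 120 N, or if a joint passes its speed limit or range.

## Working session

There is one attempt and no reset: what is moved stays moved. The work goes in short steps, Python scripts to look and compute and a shell command to move; the robot and the scene stay as the last step left them, time stands still between calls to the robot, and variables do not carry over. Pictures are saved under pics/ and viewed, and the job is handed in when it is done.

```bash
ls; mkdir -p pics; python3 - <<'E'
from cell import env, optics, job
import cv2
print(env.state())
for n in ["scene","top","wrist"]:
    p=optics.camera_params(n);print(n,p)
    im=optics.read_camera(n);cv2.imwrite(f"pics/{n}0.png",im[:,:,::-1])
E
```

```text
pics
{'t': 0.0, 'joints': array([ 1.13045478e+00,  4.91551099e-01,  1.55944060e+00,  1.72727814e-05,
        1.09170313e+00, -1.05646323e-01]), 'qvel': array([-2.55115274e-04,  3.17646484e-04, -1.41317222e-03, -1.14828197e-03,
        8.56130715e-04, -2.54131077e-05]), 'tau': array([ 1.73962886e-03, -6.12640071e+01, -2.58181858e+01,  6.93216850e-02,
        4.82807436e-02, -9.12160476e-05]), 'eef_pos': array([205.19979144, 590.09987134, 214.07005321]), 'tcp_rot': array([-1.69034095,  1.56969405, -2.02504414]), 'ft_force': array([-0.84150923, -0.25939221, -0.71454399]), 'moment': array([-0.01869563, -0.04443463,  0.00108527]), 'opening': 0.9960593076846477}
scene {'fx': 480.33138149633015, 'fy': 480.33138149633015, 'cx': 282.1361737976193, 'cy': 209.66312870845994, 'world_from_camera': array([[ 5.54230559e-01, -4.75802820e-01,  6.82964248e-01,
         1.22285809e+03],
       [ 8.32358592e-01,  3.19540845e-01, -4.52849669e-01,
        -4.14453580e+02],
       [-2.76782306e-03,  8.19454285e-01,  5.73137867e-01,
         6.81351363e+02],
       [ 0.00000000e+00,  0.00000000e+00,  0.0000
[... 281 characters left out ...]
3466283e-02, -4.80038799e-03,
         9.12986866e+01],
       [-5.77593355e-03,  7.40427894e-02,  9.97238339e-01,
         1.09802317e+03],
       [ 0.00000000e+00,  0.00000000e+00,  0.00000000e+00,
         1.00000000e+00]])}
wrist {'fx': 318.20696464591515, 'fy': 318.20696464591515, 'cx': 281.7621721577106, 'cy': 212.45918525573737, 'world_from_camera': array([[ 3.28107767e-01, -9.03378434e-01, -2.76138910e-01,
         1.27188117e+02],
       [ 9.44636997e-01,  3.13002128e-01,  9.84409031e-02,
         6.17141809e+02],
       [-2.49732250e-03, -2.93150256e-01,  9.56063121e-01,
         3.84141042e+02],
       [ 0.00000000e+00,  0.00000000e+00,  0.00000000e+00,
         1.00000000e+00]])}
```

View pics/scene0.png

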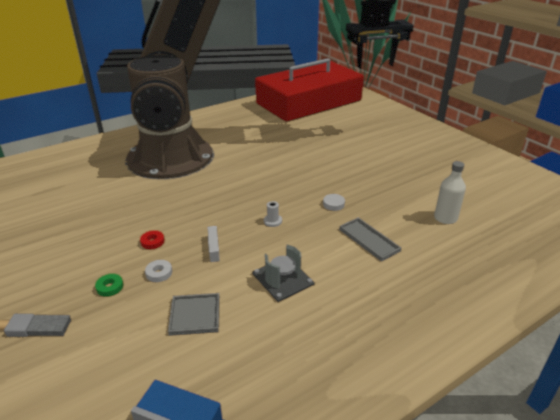

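View pics/top0.png

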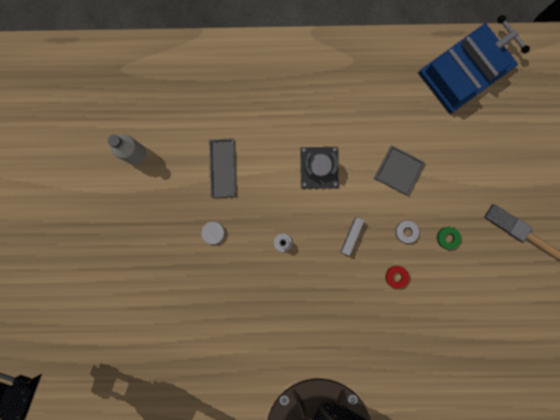

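View pics/wrist0.png

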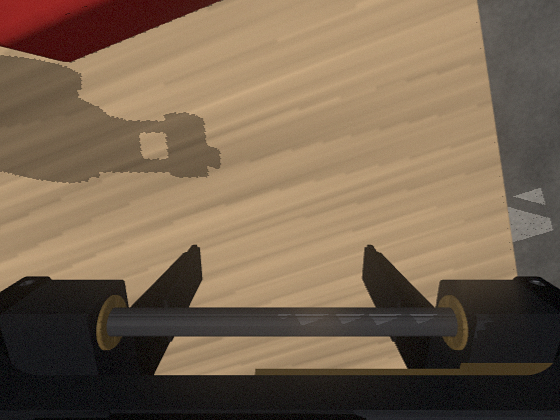

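Top view: the bare ring is at (408,232); the look-alikes are green (449,238) and red (397,277). The disc is at (213,233), versus the feeder follower at (320,165). The bar is at (353,237), versus the hammer head at (508,222). The bush is at (284,243), feeder (320,167), long tray (223,168), square tray (400,171) and bottle (128,148). I'm choosing the grey ring, disc, bar and bush, and checking them in one close crop with the measurements.

```bash
cat > h.py <<'E'
import numpy as np, cv2
from cell import env, optics
def ray(n,u,v,P=None):
    p=P or optics.camera_params(n);T=p["world_from_camera"]
    d=np.array([(u-p["cx"])/p["fx"],-(v-p["cy"])/p["fy"],-1.0])
    return T[:3,3],T[:3,:3]@d
def onz(n,u,v,z,P=None):
    o,d=ray(n,u,v,P);return o+d*(z-o[2])/d[2]
def proj(n,X,P=None):
    p=P or optics.camera_params(n);T=p["world_from_camera"]
    c=T[:3,:3].T@(np.array(X)-T[:3,3]);return np.array([p["cx"]+p["fx"]*c[0]/-c[2],p["cy"]+p["fy"]*-c[1]/-c[2]])
def tri(obs):
    A=np.zeros((3,3));b=np.zeros(3)
    for n,u,v in obs:
        o,d=ray(n,u,v);d=d/np.linalg.norm(d);M=np.eye(3)-np.outer(d,d);A+=M;b+=M@o
    return np.linalg.solve(A,b)
E
python3 - <<'E'
from h import *
im=cv2.imread("pics/top0.png")
c=im[120:300,180:480]
cv2.imwrite("pics/crop0.png",cv2.resize(c,(800,480),interpolation=cv2.INTER_CUBIC))
hsv=cv2.cvtColor(im,cv2.COLOR_BGR2HSV)
bright=((hsv[...,1]<50)&(hsv[...,2]>125)).astype(np.uint8)
dark=((hsv[...,1]<60)&(hsv[...,2]<110)).astype(np.uint8)
for nm,m in (("bright",bright),("dark",dark)):
  n,l,s,ce=cv2.connectedComponentsWithStats(m)
  for i in range(1,n):
    if s[i,4]>80 and 180<ce[i,0]<480 and 120<ce[i,1]<300:
      cs,_=cv2.findContours((l==i).astype(np.uint8),cv2.RETR_EXTERNAL,cv2.CHAIN_APPROX_NONE)
      print(nm,s[i],ce[i].round(1),cv2.minAreaRect(cs[0]),onz("top",*ce[i],0).round(1))
E
```

```text
bright [343 218  21  36 259] [352.6 235.6] ((352.7380676269531, 235.47080993652344), (6.961080074310303, 37.542236328125), 22.750978469848633) [453.6 -91.5   0. ]
bright [397 221  22  21 261] [407.4 231.1] ((407.5000915527344, 231.00003051757812), (20.57182502746582, 20.124608993530273), 26.56505012512207) [ 462.6 -222.6    0. ]
bright [201 222  22  22 373] [211.7 232.4] ((211.5, 232.5), (21.0, 21.0), 90.0) [465.7 245.8   0. ]
bright [273 233  18  19 149] [280. 241.] ((280.62078857421875, 241.18455505371094), (14.008867263793945, 18.59656524658203), 34.99202346801758) [442.9  82.4   0. ]
dark [ 209  139   27   59 1472] [222.  167.7] ((221.9935760498047, 167.78807067871094), (58.215702056884766, 25.44286346435547), 88.26429748535156) [621.9 220.4   0. ]
dark [ 301  147   37   41 1485] [319.1 167.1] ((319.0, 167.0), (40.0, 36.0), 90.0) [620.  -14.8   0. ]
dark [ 375  146   50   49 1423] [399.4 170. ] ((399.4602355957031, 170.01214599609375), (38.47058868408203, 37.47058868408203), 28.07248878479004) [ 610.2 -208.4    0. ]
dark [341 218  23  38 107] [350.7 237.8] ((351.76727294921875, 237.0430908203125), (10.898435592651367, 37.553646087646484), 23.198591232299805) [448.4 -86.8   0. ]
```

View pics/crop0.png

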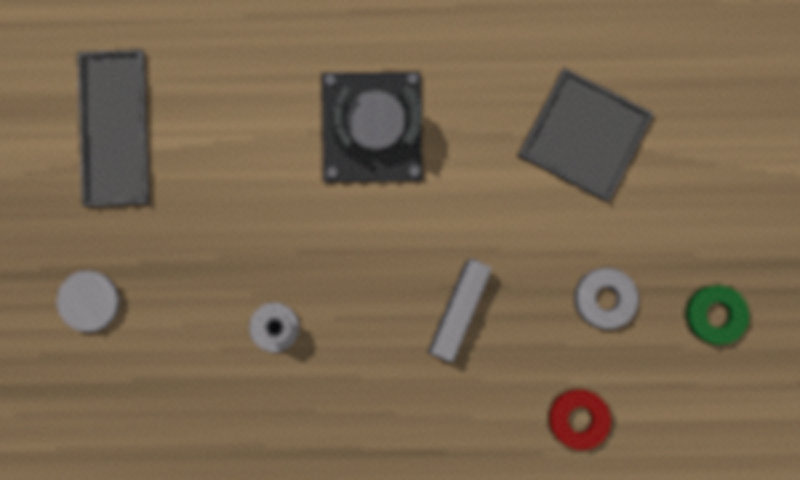

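The crop shows the bare ring with its hole at (608,298) in crop pixels and the solid disc at (88,301). The bush with its dark bore is at (275,327) and the bar at (462,312). The feeder slots face along image-vertical (world x), and the long tray runs along world x. Next I'll measure at the correct heights.

```bash
python3 - <<'E'
from h import *
from scipy.spatial.transform import Rotation as R
s=env.state(); M=R.from_euler('xyz',s['tcp_rot']).as_matrix(); print("tool x,y",M[:,0].round(3),M[:,1].round(3), np.degrees(np.arctan2(M[1,1],M[0,1])))
s=cv2.imread("pics/scene0.png")
c=s[190:345,130:420]; cv2.imwrite("pics/crop1.png",cv2.resize(c,(800,428),interpolation=cv2.INTER_CUBIC))
for n,u,v,z in [("ring",407.5,231.3,16),("disc",212,232.5,16),("bar",352.7,235.8,30),("bushtop",282.5,242.3,50),("longtray",222.3,167.9,12),("sq",399.5,170.3,12),("follower",320.2,164.7,43),("base",319.2,167.3,8),("red",397.3,277,16),("green",449,238,16)]:
    X=onz("top",u,v,z); print(n,X.round(1),"scene px",proj("scene",X).round(1))
a=onz("top",343+2,255,30)
p=onz("top",352.7+37.5/2*np.sin(np.radians(22.75)),235.5-37.5/2*np.cos(np.radians(22.75)),30);q=onz("top",352.7-37.5/2*np.sin(np.radians(22.75)),235.5+37.5/2*np.cos(np.radians(22.75)),30)
print("bar ends",p,q,np.linalg.norm(p-q),np.degrees(np.arctan2(*(p-q)[[1,0]])))
E
```

```text
tool x,y [-0.    -0.001 -1.   ] [ 0.329  0.944 -0.001] 70.8163024913251
ring [ 461.9 -218.3   16. ] scene px [157.6 268.1]
disc [465.1 242.8  16. ] scene px [333.9 199.5]
bar [452.8 -86.6  30. ] scene px [212.4 238.4]
bushtop [439.9  77.1  50. ] scene px [272.3 204.4]
longtray [619.4 218.2  12. ] scene px [368.2 235.9]
sq [ 607.7 -205.4   12. ] scene px [193.9 310.7]
follower [618.7 -13.2  43. ] scene px [282.6 263.4]
base [618.3 -14.2   8. ] scene px [282.1 276.4]
red [ 355.4 -190.7   16. ] scene px [151.4 236.9]
green [ 444.9 -315.2   16. ] scene px [108.2 281.6]
bar ends [ 493.56987786 -104.58826503   30.        ] [413.72671062 -68.82385167  30.        ] 87.48728261068142 -24.129196677949434
```

View pics/crop1.png

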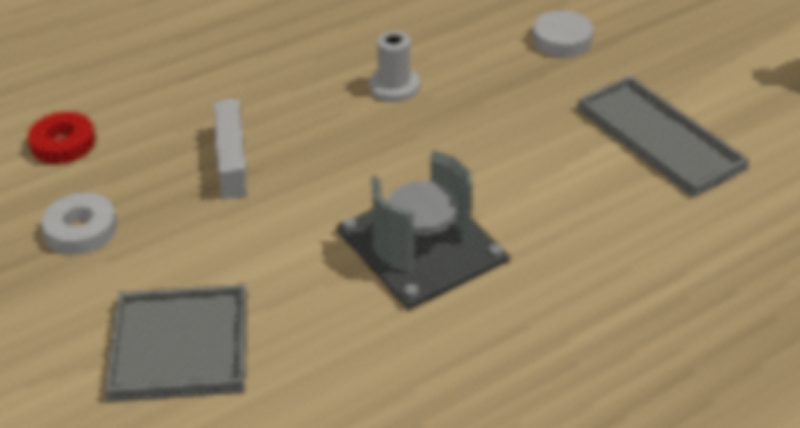

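Scene projections agree to about a pixel. First I'll move over the middle and look with the wrist camera.

```bash
python3 -m handwheel '[{"travel":[24,-38,0],"roll":-8},{"travel":[48,-76,0],"roll":-16},{"travel":[72,-114,0],"roll":-24},{"travel":[96,-152,0],"roll":-32},{"travel":[120,-190,0],"roll":-40},{"travel":[144,-228,0],"roll":-48},{"travel":[168,-266,0],"roll":-56},{"travel":[192,-304,0],"roll":-64}]' -0.5
python3 -m handwheel '[{"travel":[24,-38,0],"roll":-3},{"travel":[48,-76,0],"roll":-6.8},{"travel":[72,-114,0],"roll":-6.8},{"travel":[96,-152,0],"roll":-6.8},{"travel":[120,-186,10],"roll":-6.8},{"travel":[140,-224,20],"roll":-6.8},{"travel":[160,-262,30],"roll":-6.8},{"travel":[180,-300,36],"roll":-6.8}]'
python3 - <<'E'
from h import *
im=optics.read_camera("wrist");cv2.imwrite("pics/w1.png",im[:,:,::-1])
P=optics.camera_params("wrist");print(P["world_from_camera"].round(3),env.state()["eef_pos"])
for n,X in [("foll",[618.7,-13.2,43]),("bush",[440,77,50]),("bar",[453,-86.6,30])]: print(n,proj("wrist",X,P))
E
```

```text
t: 0.95
eef_pos: [398.0, 284.7, 214.7]
tcp_rot: [1.332, 1.571, -0.125]
ft_force: [-0.1, 0.9, 0.1]
opening: 0.75
t: 1.75
eef_pos: [578.0, -15.5, 251.3]
tcp_rot: [1.473, 1.57, -0.097]
ft_force: [0.8, -1.0, 1.0]
opening: 0.749
[[ 1.00000e+00  2.00000e-03 -2.00000e-03  5.80858e+02]
 [-2.00000e-03  9.55000e-01  2.96000e-01  6.28430e+01]
 [ 3.00000e-03 -2.96000e-01  9.55000e-01  4.21556e+02]
 [ 0.00000e+00  0.00000e+00  0.00000e+00  1.00000e+00]] [580.76705643 -20.14877321 251.68823751]
foll [312.40618059 179.65805572]
bush [152.96815833 100.51007467]
bar [183.84679741 233.03254937]
```

View pics/w1.png

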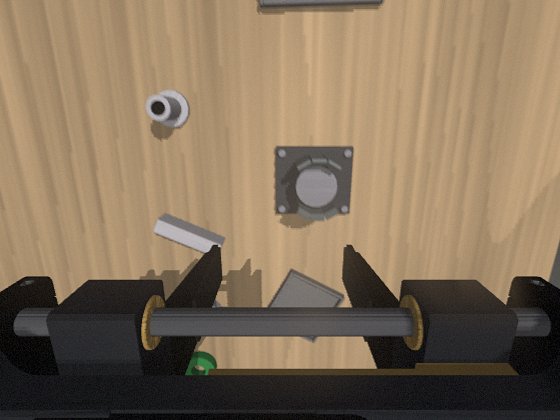

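The arm was still settling, so the wrist pose I read was late. Retaking now that it is still.

```bash
cat >> h.py <<'E'
def shot(name,n="wrist"):
    P=optics.camera_params(n); e=env.state()
    im=optics.read_camera(n)[:,:,::-1].copy();cv2.imwrite("pics/%s.png"%name,im)
    return im,P,e
def blobs(im,P,lo,hi,smax,zs,amin=150,inv=False):
    h=cv2.cvtColor(im,cv2.COLOR_BGR2HSV);m=((h[...,1]<=smax)&(h[...,2]>=lo)&(h[...,2]<=hi)).astype(np.uint8)
    n,l,s,c=cv2.connectedComponentsWithStats(m)
    for i in range(1,n):
        if s[i,4]<amin: continue
        k,_=cv2.findContours((l==i).astype(np.uint8),cv2.RETR_EXTERNAL,cv2.CHAIN_APPROX_NONE)
        k=max(k,key=cv2.contourArea)
        r=cv2.minAreaRect(k)
        print(s[i],c[i].round(1),"rect",np.round(r[0],1),np.round(r[1],1),round(r[2],1),[onz(0,*r[0],z,P).round(1).tolist() for z in zs])
E
python3 - <<'E'
from h import *
im,P,e=shot("w2");print(e["eef_pos"],np.abs(e["qvel"]).max())
for n,X in [("foll",[618.7,-13.2,43]),("bush",[440,77,50]),("bar",[453,-86.6,30])]: print(n,proj("wrist",X,P))
hsv=cv2.cvtColor(im,cv2.COLOR_BGR2HSV)
for u,v in [(316,187),(300,160),(280,150),(188,234),(165,95)]: print(u,v,hsv[v,u])
cv2.imwrite("pics/w2c.png",cv2.resize(im[80:280,140:370],(690,600),interpolation=cv2.INTER_CUBIC))
E
```

```text
[580.76705643 -20.14877321 251.68823751] 0.1117491648762607
foll [312.40618059 179.65805572]
bush [152.96815833 100.51007467]
bar [183.84679741 233.03254937]
316 187 [159  12 146]
300 160 [ 83   9 112]
280 150 [163  12 151]
188 234 [155   8 191]
165 95 [  8   9 108]
```

View pics/w2c.png

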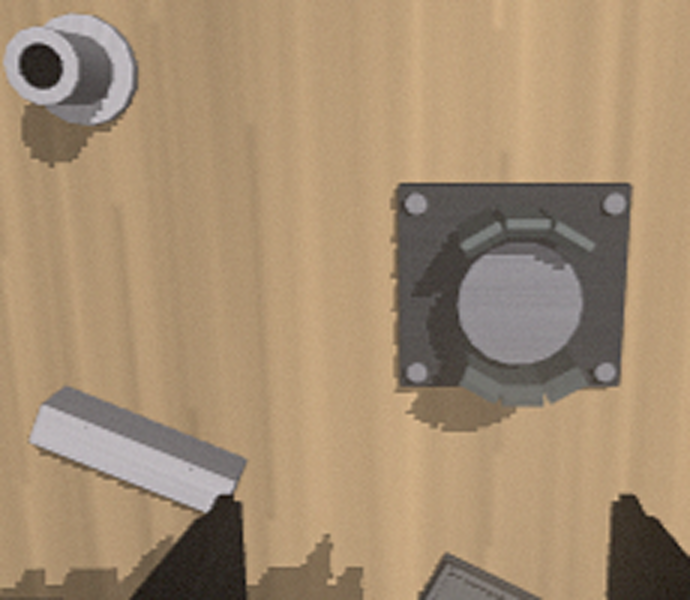

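Crop: follower centre at image (313.3,181.7), bush top at (153.7,101.7), bolts at (278.7,147.7), (345,147.7), (279,204) and (341.7,204). That agrees to 1–2 px with the top view. Now for wrist-based positions.

```bash
python3 - <<'E'
from h import *
P=optics.camera_params("wrist")
b=[onz(0,140+x/3,80+y/3,12,P) for x,y in [(416,203),(615,203),(417,372),(605,372)]]
print(np.round(b,1), np.mean(b,0))
f=lambda x,y,z:onz(0,140+x/3,80+y/3,z,P).round(1)
print("foll",f(520,305,43),f(520,305,40),"bush",f(41,65,50))
# bush flange: ellipse centre approx
print("flange",f(81,70,8))
print("bar corners",f(48,402,30),f(30,440,30),f(240,490,30),f(66,388,30),f(246,462,30))
E
python3 -m handwheel '[{"travel":[-15,-30,-10],"roll":0},{"travel":[-30,-60,-20],"roll":0},{"travel":[-45,-90,-30],"roll":0},{"travel":[-60,-120,-40],"roll":0},{"travel":[-75,-150,-50],"roll":0},{"travel":[-90,-180,-60],"roll":0},{"travel":[-105,-190,-60],"roll":0},{"travel":[-115,-195,-60],"roll":0}]'
python3 -m handwheel '[{"travel":[0,0,0],"roll":0},{"travel":[0,0,0],"roll":0},{"travel":[0,0,0],"roll":0},{"travel":[0,0,0],"roll":0}]'
python3 - <<'E'
from h import *
im,P,e=shot("w3");print(e["eef_pos"],np.abs(e["qvel"]).max())
print(proj(0,[462,-218.3,16],P))
blobs(im,P,150,255,30,[16,30])
E
```

```text
[[576.2  24.6  12. ]
 [660.1  24.4  12. ]
 [576.2 -49.4  12. ]
 [659.8 -49.7  12. ]] [618.07138774 -12.51375057  12.        ]
foll [618.  -12.8  43. ] [618.4 -13.5  40. ] bush [439.2  78.7  50. ]
flange [439.4  78.2   8. ]
bar corners [418.  -57.2  30. ] [408.1 -74.4  30. ] [497.9 -98.2  30. ] [426.4 -50.9  30. ] [501.3 -85.   30. ]
t: 2.65
eef_pos: [461.2, -209.0, 190.2]
tcp_rot: [-2.201, 1.57, 2.511]
ft_force: [1.0, -0.2, -0.5]
opening: 0.751
t: 3.05
eef_pos: [462.9, -208.1, 190.7]
tcp_rot: [1.255, 1.57, -0.314]
ft_force: [-0.2, 0.5, 0.0]
opening: 0.752
[ 462.86462201 -208.11117588  190.74897883] 0.004871707903620326
[280.61054609 201.07593984]
[ 225   43   92   60 1992] [270.2  72.3] rect [270.1  72.3] [95.2 21.2] 25.9 [[451.4, -85.3, 16.0], [451.9, -86.9, 30.0]]
[ 257  179   47   46 1358] [280.3 201.1] rect [280.5 201.5] [45.3 45.3] 45.0 [[461.9, -218.8, 16.0], [461.9, -215.0, 30.0]]
```

View pics/w3.png

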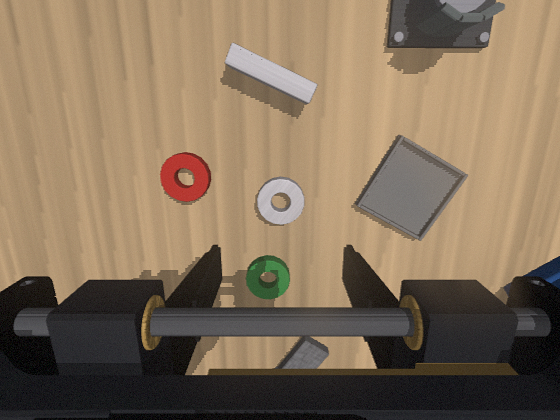

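The wrist view puts the ring at (280.5,201.5), at (461.9,-218.6), agreeing with the top view. The fingers straddle it clear of red (185,177) and green (268,277). Descending.

```bash
python3 -m handwheel '[{"travel":[-0.5,-10,-40],"roll":0},{"travel":[-0.5,-10,-80],"roll":0},{"travel":[-0.5,-10,-120],"roll":0},{"travel":[-0.5,-10,-150],"roll":0},{"travel":[-0.5,-10,-170],"roll":0},{"travel":[-0.5,-10,-182],"roll":0},{"travel":[-0.5,-10,-187],"roll":0},{"travel":[-0.5,-10,-187],"roll":0}]'
python3 -m handwheel '[{"travel":[0,0,0],"roll":0},{"travel":[0,0,0],"roll":0},{"travel":[0,0,0],"roll":0},{"travel":[0,0,0],"roll":0},{"travel":[0,0,0],"roll":0},{"travel":[0,0,0],"roll":0},{"travel":[0,0,0],"roll":0}]' 1
```

```text
t: 3.9
eef_pos: [462.0, -218.6, 3.6]
tcp_rot: [-2.742, 1.571, 1.971]
ft_force: [0.3, -0.3, 0.2]
opening: 0.755
t: 4.6
eef_pos: [462.2, -218.9, 4.4]
tcp_rot: [1.037, 1.569, -0.534]
ft_force: [-0.3, 0.9, 7.8]
opening: 0.566
```

Gripped at 53.8 mm. Lifting and carrying it to the feeder.

```bash
python3 -m handwheel '[{"travel":[0,0,20],"roll":0},{"travel":[0,0,60],"roll":0},{"travel":[0,0,100],"roll":0},{"travel":[16,21,116],"roll":0},{"travel":[42,55,116],"roll":0},{"travel":[68,89,116],"roll":0},{"travel":[94,123,116],"roll":0},{"travel":[120,157,116],"roll":0}]'
python3 -m handwheel '[{"travel":[24,32,0],"roll":0},{"travel":[34,46,0],"roll":0},{"travel":[36.3,49,0],"roll":0},{"travel":[36.3,49,0],"roll":0},{"travel":[36.3,49,0],"roll":0},{"travel":[36.3,49,0],"roll":0}]'
python3 - <<'E'
from h import *
im,P,e=shot("w4");print(e["eef_pos"],np.abs(e["qvel"]).max(),proj(0,[618.1,-12.7,65],P))
blobs(im,P,150,255,30,[120])
im,P,e=shot("s4","scene")
cv2.imwrite("pics/s4c.png",cv2.resize(im[170:330,180:380],(750,600),interpolation=cv2.INTER_CUBIC))
E
```

```text
t: 5.4
eef_pos: [582.6, -60.2, 120.0]
tcp_rot: [1.346, 1.57, -0.225]
ft_force: [0.3, -0.3, -0.1]
opening: 0.566
t: 6.0
eef_pos: [617.6, -13.9, 119.8]
tcp_rot: [-1.061, 1.571, -2.633]
ft_force: [-0.8, -0.0, -1.4]
opening: 0.566
[617.58003141 -13.94859499 119.8018875 ] 0.004595550118345293 [281.96086315 227.98750853]
[ 50  78  47  54 705] [80.2 99.3] rect [ 77.5 100.5] [57.6 30.9] 58.7 [[515.1, 75.6, 120.0]]
[ 14  84  39  40 742] [ 33.1 103.5] rect [ 33.  103.5] [39. 38.] 90.0 [[492.4, 74.1, 120.0]]
[256 198  58  30 610] [284.4 208.6] rect [286.8 209. ] [58.9 22.9] 13.7 [[620.8, 18.4, 120.0]]
[ 235  226   93   62 3208] [276.6 253.7] rect [277.  255.2] [57.8 93.7] 72.7 [[615.2, -9.6, 120.0]]
[ 54 265  57  33 933] [ 80.2 281.9] rect [ 81.4 282.6] [55.4 18.1] 20.1 [[497.9, -27.5, 120.0]]
```

View pics/w4.png

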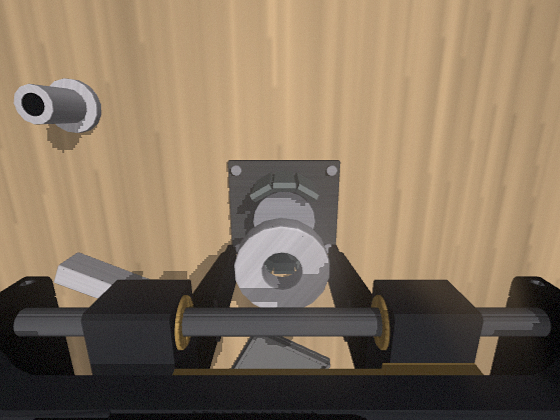

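View pics/s4c.png

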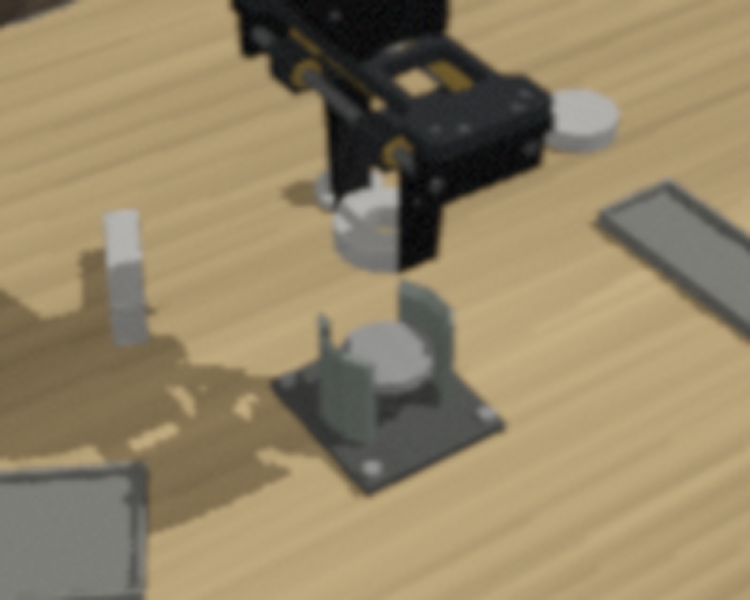

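Wrist view: the held ring spans columns 235–328 and rows about 219–308, with its centre near (281.7,263.5). The follower is behind it at (284,208). Scene view: the ring is held level above the mouth. Checking the centre numerically.

```bash
python3 - <<'E'
from h import *
im=cv2.imread("pics/w4.png");P=optics.camera_params("wrist")
for z in (131,132.5): print(onz(0,281.7,263.5,z,P))
# predicted outline if centred at commanded spot
t=np.linspace(0,2*np.pi,60)
pts=np.array([proj(0,[618.1+27*np.cos(a),-12.7+27*np.sin(a),132],P) for a in t]);print(pts.min(0),pts.max(0))
ho=np.array([proj(0,[618.1+11*np.cos(a),-12.7+11*np.sin(a),132],P) for a in t]);print(ho.min(0),ho.max(0))
h=cv2.cvtColor(im,cv2.COLOR_BGR2HSV)
for y in (250,264,272,285): print(y,[int(v) for v in h[y,226:340:3,2]])
E
```

```text
[618.16804786  -9.23766793 131.        ]
[618.16898877  -8.49822267 132.5       ]
[232.41063242 223.62010149] [330.70092405 312.41836866]
[261.57561618 251.64505789] [301.59105869 287.75982549]
250 [45, 47, 50, 50, 92, 184, 197, 191, 195, 195, 188, 189, 186, 184, 191, 190, 197, 189, 192, 197, 192, 186, 188, 186, 181, 179, 177, 188, 186, 187, 182, 184, 185, 130, 101, 73, 71, 62]
264 [42, 48, 50, 178, 195, 198, 187, 188, 186, 183, 190, 189, 181, 71, 77, 79, 77, 81, 80, 80, 80, 83, 83, 84, 113, 169, 181, 180, 183, 180, 182, 183, 184, 128, 126, 68, 69, 65]
272 [39, 47, 40, 171, 189, 187, 186, 184, 184, 191, 195, 190, 123, 113, 112, 116, 95, 87, 89, 87, 87, 89, 92, 88, 93, 94, 188, 184, 185, 180, 183, 142, 129, 127, 131, 68, 63, 64]
285 [43, 35, 45, 97, 167, 192, 195, 191, 196, 195, 190, 185, 186, 186, 175, 127, 122, 121, 88, 89, 89, 92, 87, 114, 133, 127, 130, 128, 124, 126, 126, 124, 125, 131, 159, 65, 64, 56]
```

```bash
python3 - <<'E'
import cv2
im=cv2.imread("pics/w4.png");cv2.imwrite("pics/w4c.png",cv2.resize(im[180:330,200:360],(640,600),interpolation=cv2.INTER_CUBIC))
E
```

```text
(no output)
```

View pics/w4c.png

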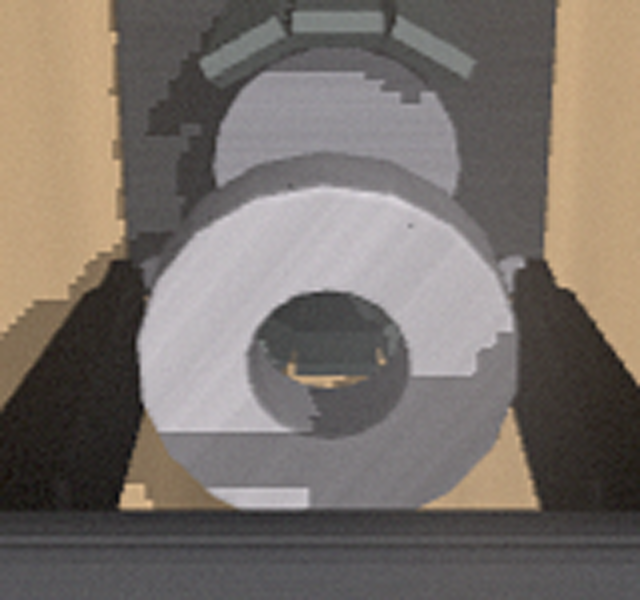

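The hole spans 262–302 by 252.5–289 against a prediction of 261.6–301.6 by 251.6–287.8. The ring is centred within about 0.7 mm (slightly −y). Lowering it.

```bash
python3 -m handwheel '[{"travel":[0,0.5,-20],"roll":0},{"travel":[0,0.5,-40],"roll":0},{"travel":[0,0.5,-48],"roll":0},{"travel":[0,0.5,-54],"roll":0},{"travel":[0,0.5,-58],"roll":0},{"travel":[0,0.5,-62],"roll":0},{"travel":[0,0.5,-62],"roll":0}]'
python3 -m handwheel '[{"travel":[0,0,-3],"roll":0},{"travel":[0,0,-6],"roll":0},{"travel":[0,0,-8],"roll":0},{"travel":[0,0,-9.5],"roll":0},{"travel":[0,0,-9.5],"roll":0},{"travel":[0,0,-9.5],"roll":0}]'
```

```text
t: 6.8
eef_pos: [618.5, -12.3, 57.8]
tcp_rot: [1.339, 1.57, -0.232]
ft_force: [1.0, -1.3, -0.7]
opening: 0.567
t: 7.4
eef_pos: [618.4, -12.3, 48.3]
tcp_rot: [1.279, 1.57, -0.291]
ft_force: [2.7, -3.7, 0.4]
opening: 0.567
```

No contact force. Releasing and lifting.

```bash
python3 -m handwheel '[{"travel":[0,0,0],"roll":0},{"travel":[0,0,0],"roll":0},{"travel":[0,0,0],"roll":0},{"travel":[0,0,0],"roll":0},{"travel":[0,0,30],"roll":0},{"travel":[0,0,70],"roll":0},{"travel":[0,0,110],"roll":0},{"travel":[0,0,142],"roll":0}]' -0.5
python3 -m handwheel '[{"travel":[-20,35,0],"roll":0},{"travel":[-40,70,0],"roll":0},{"travel":[-60,105,0],"roll":0},{"travel":[-80,140,0],"roll":0},{"travel":[-100,175,0],"roll":0},{"travel":[-120,210,0],"roll":0},{"travel":[-140,245,0],"roll":0},{"travel":[-153,258,0],"roll":0}]'
python3 -m handwheel '[{"travel":[0,0,0],"roll":0},{"travel":[0,0,0],"roll":0},{"travel":[0,0,0],"roll":0},{"travel":[0,0,0],"roll":0}]'
python3 - <<'E'
from h import *
im,P,e=shot("w5");print(e["eef_pos"],np.abs(e["qvel"]).max())
print(proj(0,[465,242.8,16],P))
blobs(im,P,150,255,30,[16,30])
im,P,e=shot("s5","scene")
cv2.imwrite("pics/s5c.png",cv2.resize(im[230:310,230:330],(750,600),interpolation=cv2.INTER_CUBIC))
E
```

```text
t: 8.2
eef_pos: [618.2, -12.0, 192.4]
tcp_rot: [1.53, 1.57, -0.04]
ft_force: [0.6, 0.2, 0.5]
opening: 0.749
t: 9.0
eef_pos: [463.5, 248.2, 190.2]
tcp_rot: [-2.466, 1.57, 2.249]
ft_force: [-0.5, -1.6, -0.5]
opening: 0.748
t: 9.4
eef_pos: [465.8, 245.0, 190.1]
tcp_rot: [0.938, 1.571, -0.634]
ft_force: [0.0, -0.3, -0.5]
opening: 0.75
[465.76978957 245.04038307 190.09135299] 0.0029803466515108726
[280.76855792 194.3292698 ]
[ 258  173   48   46 1708] [281.3 195.1] rect [281.5 195. ] [46. 46.] 45.0 [[465.8, 242.0, 16.0], [465.8, 245.5, 30.0]]
```

View pics/w5.png

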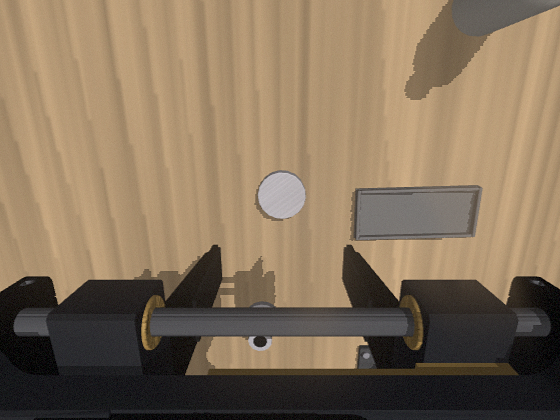

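View pics/s5c.png

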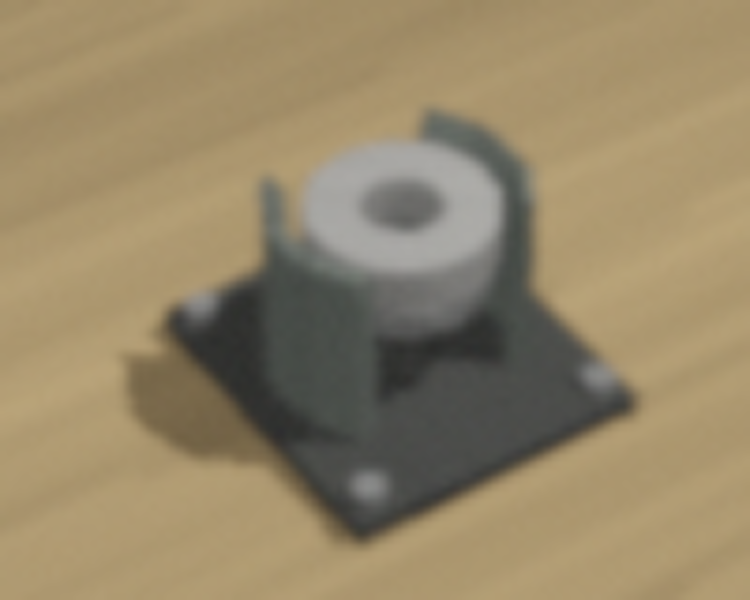

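The ring sits level between the cheeks at crop (403,210). Wrist view: the disc is at (281.5,195), giving (465.8,242.1), and the top view agrees to 1 mm. Picking it up.

```bash
python3 -m handwheel '[{"travel":[0.4,-3.2,-40],"roll":0},{"travel":[0.4,-3.2,-80],"roll":0},{"travel":[0.4,-3.2,-120],"roll":0},{"travel":[0.4,-3.2,-150],"roll":0},{"travel":[0.4,-3.2,-170],"roll":0},{"travel":[0.4,-3.2,-182],"roll":0},{"travel":[0.4,-3.2,-186.5],"roll":0},{"travel":[0.4,-3.2,-186.5],"roll":0}]'
python3 -m handwheel '[{"travel":[0,0,0],"roll":0},{"travel":[0,0,0],"roll":0},{"travel":[0,0,0],"roll":0},{"travel":[0,0,0],"roll":0},{"travel":[0,0,0],"roll":0},{"travel":[0,0,0],"roll":0},{"travel":[0,0,0],"roll":0}]' 1
python3 -m handwheel '[{"travel":[0,0,20],"roll":0},{"travel":[0,0,60],"roll":0},{"travel":[0,0,100],"roll":0},{"travel":[8,-13,136],"roll":0},{"travel":[28,-47,136],"roll":0},{"travel":[48,-81,136],"roll":0},{"travel":[68,-115,136],"roll":0},{"travel":[88,-149,136],"roll":0}]'
python3 -m handwheel '[{"travel":[20,-34,0],"roll":0},{"travel":[40,-68,0],"roll":0},{"travel":[56,-94,0],"roll":0},{"travel":[64.6,-105.8,0],"roll":0},{"travel":[64.6,-105.8,0],"roll":0},{"travel":[64.6,-105.8,0],"roll":0},{"travel":[64.6,-105.8,0],"roll":0}]'
python3 - <<'E'
from h import *
im,P,e=shot("w6");print(e["eef_pos"],np.abs(e["qvel"]).max())
cv2.imwrite("pics/w6c.png",cv2.resize(im[180:330,200:360],(640,600),interpolation=cv2.INTER_CUBIC))
z=e["eef_pos"][2]-3.7+16
t=np.linspace(0,2*np.pi,60)
pts=np.array([proj(0,[618.1+27*np.cos(a),-12.5+27*np.sin(a),z],P) for a in t]);print((pts.min(0)-[200,180])*4,(pts.max(0)-[200,180])*4)
E
```

```text
t: 10.3
eef_pos: [465.8, 242.5, 3.7]
tcp_rot: [0.221, 1.571, -1.35]
ft_force: [-0.0, 0.3, 0.8]
opening: 0.749
t: 11.0
eef_pos: [465.9, 242.8, 4.4]
tcp_rot: [1.9, 1.569, 0.329]
ft_force: [-1.1, 0.3, 6.8]
opening: 0.564
t: 11.8
eef_pos: [554.1, 92.2, 140.0]
tcp_rot: [1.568, 1.57, -0.002]
ft_force: [-0.6, 0.9, -0.2]
opening: 0.562
t: 12.5
eef_pos: [617.5, -10.9, 139.7]
tcp_rot: [-1.968, 1.57, 2.746]
ft_force: [-0.1, -0.2, -0.6]
opening: 0.559
[617.46784632 -10.9262493  139.70993805] 0.0031865302446261153
[132.78186915 192.87793667] [524.5028895  545.30499151]
```

View pics/w6c.png

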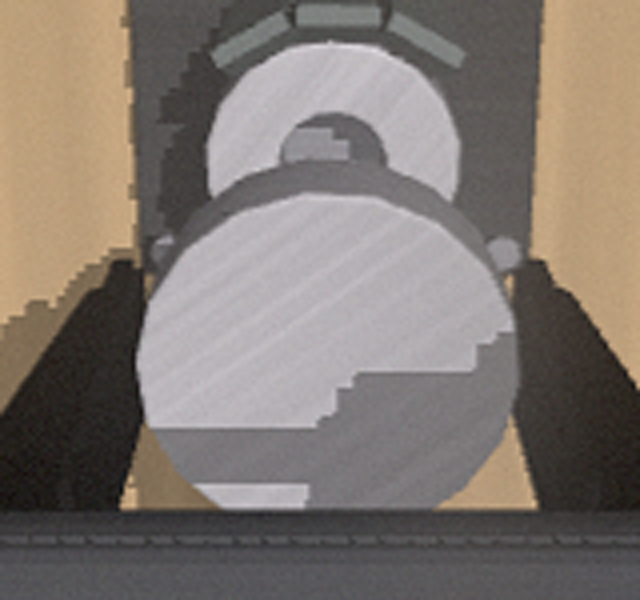

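Wrist crop: the disc is held level with its top edge at y≈194 (193 predicted) and its centre column at 327 (328.6 predicted). The ring is below, showing its hole. The TCP reading looks noisy, so I'll re-read it while lowering part-way.

```bash
python3 -m handwheel '[{"travel":[0,0,0],"roll":0},{"travel":[0,0,-20],"roll":0},{"travel":[0,0,-40],"roll":0},{"travel":[0,0,-55],"roll":0},{"travel":[0,0,-62],"roll":0},{"travel":[0,0,-66],"roll":0},{"travel":[0,0,-66],"roll":0},{"travel":[0,0,-66],"roll":0}]'
python3 -m handwheel '[{"travel":[0,0,-2],"roll":0},{"travel":[0,0,-4],"roll":0},{"travel":[0,0,-6],"roll":0},{"travel":[0,0,-7],"roll":0},{"travel":[0,0,-7],"roll":0},{"travel":[0,0,-7],"roll":0}]'
```

```text
t: 13.35
eef_pos: [618.5, -12.1, 74.3]
tcp_rot: [1.423, 1.57, -0.147]
ft_force: [0.1, 0.4, -0.7]
opening: 0.564
t: 13.95
eef_pos: [618.1, -12.2, 66.6]
tcp_rot: [-1.201, 1.571, -2.772]
ft_force: [0.1, -0.1, -1.0]
opening: 0.559
```

```bash
python3 -m handwheel '[{"travel":[0,0,-1],"roll":0},{"travel":[0,0,-2],"roll":0},{"travel":[0,0,-3],"roll":0},{"travel":[0,0,-3.5],"roll":0},{"travel":[0,0,-3.5],"roll":0},{"travel":[0,0,-3.5],"roll":0}]'
```

```text
t: 14.55
eef_pos: [618.1, -12.2, 63.2]
tcp_rot: [1.57, 1.571, -0.0]
ft_force: [-0.7, -0.2, -0.5]
opening: 0.558
```

```bash
python3 -m handwheel '[{"travel":[0,0,-0.5],"roll":0},{"travel":[0,0,-1],"roll":0},{"travel":[0,0,-1.5],"roll":0},{"travel":[0,0,-1.5],"roll":0},{"travel":[0,0,-1.5],"roll":0}]'
python3 -m handwheel '[{"travel":[0,0,0],"roll":0},{"travel":[0,0,0],"roll":0},{"travel":[0,0,0],"roll":0},{"travel":[0,0,0],"roll":0},{"travel":[0,0,20],"roll":0},{"travel":[0,0,50],"roll":0},{"travel":[0,0,88],"roll":0},{"travel":[0,0,88],"roll":0}]' -0.5
python3 -m handwheel '[{"travel":[0,0,0],"roll":0},{"travel":[0,0,0],"roll":0},{"travel":[0,0,0],"roll":0}]' 1
python3 - <<'E'
from h import *
im,P,e=shot("w7");print(e["eef_pos"],np.abs(e["qvel"]).max(),e["opening"])
cv2.imwrite("pics/w7c.png",cv2.resize(im[150:310,200:360],(600,600),interpolation=cv2.INTER_CUBIC))
im,P,e=shot("s7","scene")
cv2.imwrite("pics/s7c.png",cv2.resize(im[230:310,230:330],(750,600),interpolation=cv2.INTER_CUBIC))
E
```

```text
t: 15.05
eef_pos: [618.1, -12.2, 61.7]
tcp_rot: [1.291, 1.571, -0.28]
ft_force: [-1.3, 0.3, 4.8]
opening: 0.562
t: 15.85
eef_pos: [620.1, -12.3, 154.3]
tcp_rot: [1.449, 1.563, -0.122]
ft_force: [0.5, -0.2, -0.1]
opening: 0.749
t: 16.15
eef_pos: [617.7, -12.2, 148.4]
tcp_rot: [-1.676, 1.569, 3.037]
ft_force: [0.4, 0.3, -1.0]
opening: 0.556
[617.65530207 -12.15934796 148.40602324] 0.004511525882852618 0.5556415472850296
```

View pics/w7c.png

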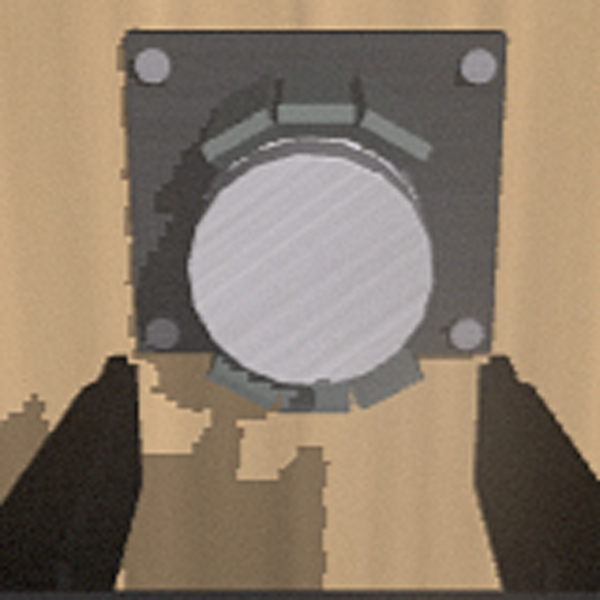

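View pics/s7c.png

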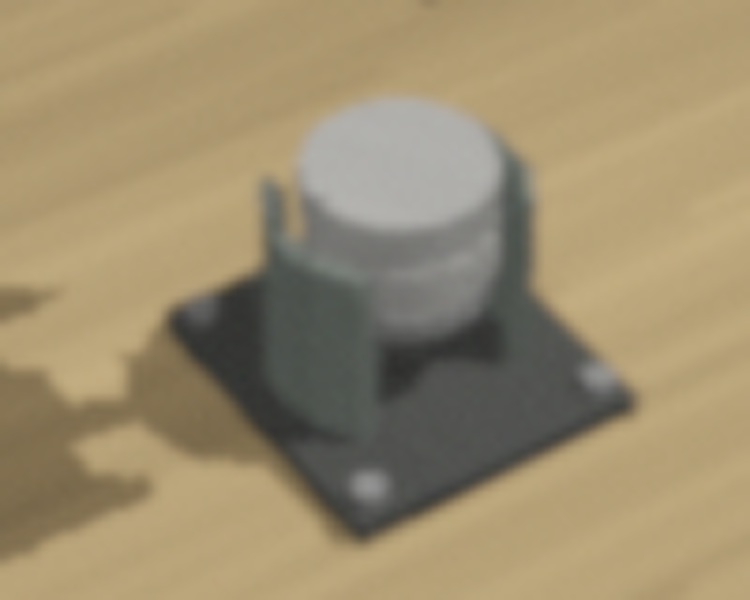

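The disc sits level on the ring, proud of the cheeks, and contact was felt at about 5 N. Shutting the fingers and pressing at the centre.

```bash
python3 -m handwheel '[{"travel":[0,0,0],"roll":0},{"travel":[0,0,0],"roll":0},{"travel":[0,0,0],"roll":0},{"travel":[0,0,-20],"roll":0},{"travel":[0,0,-45],"roll":0},{"travel":[0,0,-62],"roll":0},{"travel":[0,0,-70],"roll":0},{"travel":[0,0,-70],"roll":0}]' 1
python3 -m handwheel '[{"travel":[0,0,-3],"roll":0},{"travel":[0,0,-6],"roll":0},{"travel":[0,0,-8],"roll":0},{"travel":[0,0,-10],"roll":0},{"travel":[0,0,-10],"roll":0}]'
python3 -m handwheel '[{"travel":[0,0,-2],"roll":0},{"travel":[0,0,-4],"roll":0},{"travel":[0,0,-6],"roll":0},{"travel":[0,0,-8],"roll":0},{"travel":[0,0,-9],"roll":0},{"travel":[0,0,-9],"roll":0}]'
```

```text
t: 17.05
eef_pos: [617.8, -12.1, 78.8]
tcp_rot: [-1.685, 1.569, 3.028]
ft_force: [-0.6, -1.1, -0.0]
opening: 0.002
t: 17.55
eef_pos: [618.5, -12.2, 70.0]
tcp_rot: [1.462, 1.57, -0.108]
ft_force: [1.2, -0.3, 3.2]
opening: 0.002
t: 18.15
eef_pos: [618.5, -12.2, 61.0]
tcp_rot: [1.459, 1.57, -0.111]
ft_force: [0.9, 0.6, 3.7]
opening: 0.004
```

```bash
python3 -m handwheel '[{"travel":[0,0,0],"roll":0},{"travel":[0,0,0],"roll":0},{"travel":[0,0,5],"roll":0},{"travel":[0,0,25],"roll":0},{"travel":[0,0,65],"roll":0},{"travel":[0,0,105],"roll":0},{"travel":[0,0,130],"roll":0},{"travel":[0,0,130],"roll":0}]' 
python3 -m handwheel '[{"travel":[0,0,0],"roll":0},{"travel":[0,0,0],"roll":0},{"travel":[0,0,0],"roll":0}]' -0.4
python3 - <<'E'
from h import *
im,P,e=shot("w8");print(e["eef_pos"],np.abs(e["qvel"]).max(),e["opening"])
cv2.imwrite("pics/w8c.png",cv2.resize(im[150:270,220:340],(600,600),interpolation=cv2.INTER_CUBIC))
im,P,e=shot("s8","scene")
cv2.imwrite("pics/s8c.png",cv2.resize(im[230:310,230:330],(750,600),interpolation=cv2.INTER_CUBIC))
E
```

```text
t: 18.95
eef_pos: [619.2, -12.3, 194.4]
tcp_rot: [1.447, 1.565, -0.123]
ft_force: [-0.6, 0.7, -0.4]
opening: 0.001
t: 19.25
eef_pos: [617.7, -12.1, 189.3]
tcp_rot: [-1.705, 1.569, 3.008]
ft_force: [-0.4, -0.1, 0.2]
opening: 0.2
[617.66651658 -12.13002317 189.34057178] 0.003943332298416422 0.19985544211357426
```

View pics/w8c.png

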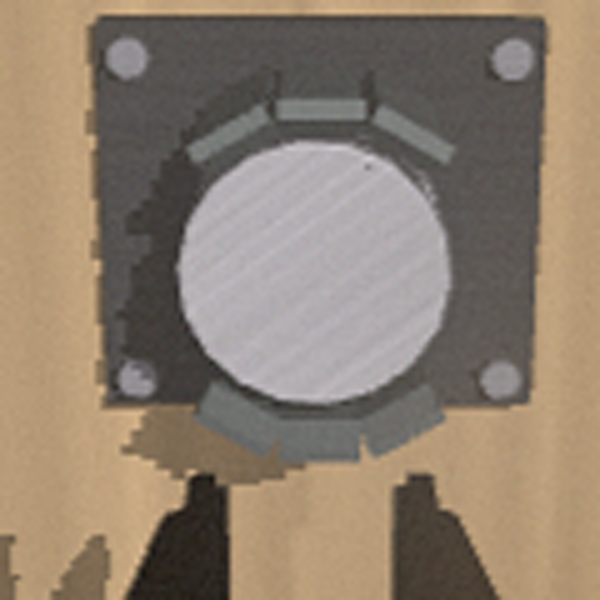

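View pics/s8c.png

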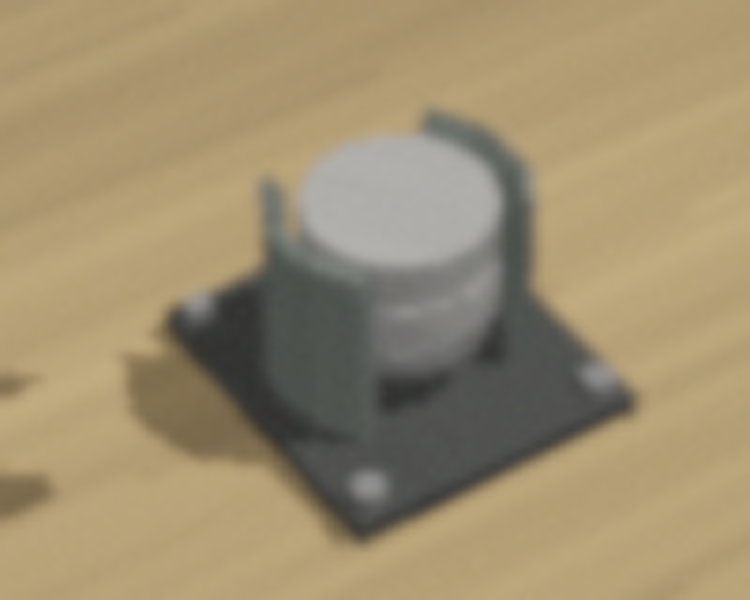

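Disc top ≈ 61 mm, level and below the cheek tops, so the feeder is done. Next the bar.

```bash
python3 -m handwheel '[{"travel":[-22,-10,0],"roll":8},{"travel":[-44,-20,0],"roll":16},{"travel":[-66,-30,0],"roll":24},{"travel":[-88,-40,0],"roll":32},{"travel":[-110,-50,0],"roll":40},{"travel":[-132,-60,0],"roll":48},{"travel":[-154,-70,0],"roll":56},{"travel":[-166,-75,0],"roll":64}]' -0.1
python3 -m handwheel '[{"travel":[0,0,0],"roll":1},{"travel":[0,0,0],"roll":1},{"travel":[0,0,0],"roll":1},{"travel":[0,0,0],"roll":1},{"travel":[0,0,0],"roll":1}]'
python3 - <<'E'
from h import *
im,P,e=shot("w9");print(e["eef_pos"],np.abs(e["qvel"]).max())
blobs(im,P,150,255,30,[30])
h=cv2.cvtColor(im,cv2.COLOR_BGR2HSV);m=((h[...,1]<=30)&(h[...,2]>=165)).astype(np.uint8)
k,_=cv2.findContours(m,cv2.RETR_EXTERNAL,cv2.CHAIN_APPROX_NONE);k=[c for c in k if cv2.contourArea(c)>800]
for c in k:
  b=cv2.boxPoints(cv2.minAreaRect(c));print([onz(0,*q,30,P).round(1).tolist() for q in b])
  w=np.array([onz(0,*q[0],30,P)[:2] for q in c],np.float32);r=cv2.minAreaRect(w);print("world rect",r)
E
```

```text
t: 20.15
eef_pos: [450.6, -87.6, 190.4]
tcp_rot: [-3.038, 1.57, 2.797]
ft_force: [0.2, 0.0, -0.6]
opening: 0.55
t: 20.65
eef_pos: [452.5, -87.0, 190.5]
tcp_rot: [2.767, 1.571, 2.33]
ft_force: [0.4, 0.9, 0.5]
opening: 0.551
[452.46195357 -86.95084237 190.48509557] 0.006360851671841387
[398  96  51  43 748] [426.  117.4] rect [424.1 119.4] [45.8 43.3] 17.7 [[441.2, 74.1, 30.0]]
[ 272  154   20   82 1452] [281.8 194. ] rect [281.7 194.4] [81.  18.1] 89.0 [[450.9, -87.1, 30.0]]
[[408.2, -77.8, 30.0], [415.6, -61.2, 30.0], [497.2, -96.7, 30.0], [489.3, -114.6, 30.0]]
world rect ((452.6463623046875, -87.48455810546875), (19.021774291992188, 89.0291519165039), 65.84636688232422)
```

View pics/w9.png

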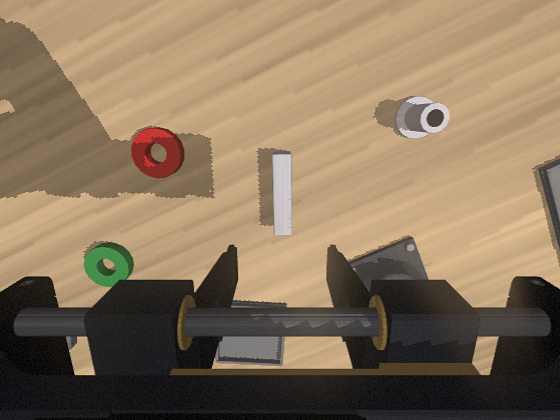

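The bar top is at (281.7,194.4) and measures 19×89 mm. Its centre is (452.6,-87.5) with jaw direction 65.8°, and the fingers are free either side. Grasping with the TCP at 12 mm.

```bash
python3 -m handwheel '[{"travel":[0.5,-0.3,-40],"roll":0.8},{"travel":[0.5,-0.3,-80],"roll":0.8},{"travel":[0.5,-0.3,-120],"roll":0.8},{"travel":[0.5,-0.3,-145],"roll":0.8},{"travel":[0.5,-0.3,-165],"roll":0.8},{"travel":[0.5,-0.3,-175],"roll":0.8},{"travel":[0.5,-0.3,-178.6],"roll":0.8},{"travel":[0.5,-0.3,-178.6],"roll":0.8}]'
python3 -m handwheel '[{"travel":[0,0,0],"roll":0},{"travel":[0,0,0],"roll":0},{"travel":[0,0,0],"roll":0},{"travel":[0,0,0],"roll":0},{"travel":[0,0,0],"roll":0},{"travel":[0,0,0],"roll":0},{"travel":[0,0,0],"roll":0}]' 1
python3 - <<'E'
from h import *
# long tray from w5 (saved) - pose then: rebuild from top image and scene instead
im=cv2.imread("pics/top0.png");h=cv2.cvtColor(im,cv2.COLOR_BGR2HSV);m=((h[...,1]<60)&(h[...,2]<110)).astype(np.uint8)
P=optics.camera_params("top")
k,_=cv2.findContours(m,cv2.RETR_EXTERNAL,cv2.CHAIN_APPROX_NONE)
for c in k:
  u=c[:,0].mean(0)
  if cv2.contourArea(c)>800 and 200<u[0]<430 and 130<u[1]<200:
    w=np.array([onz(0,*q[0],10,P)[:2] for q in c],np.float32);print("world rect",cv2.minAreaRect(w))
E
```

```text
t: 21.5
eef_pos: [452.8, -87.5, 12.2]
tcp_rot: [1.267, 1.571, 0.845]
ft_force: [-0.7, 0.2, 0.5]
opening: 0.551
t: 22.2
eef_pos: [452.8, -87.5, 12.3]
tcp_rot: [0.301, 1.57, -0.121]
ft_force: [-0.8, 0.6, 5.9]
opening: 0.208
world rect ((618.8283081054688, -13.632652282714844), (86.52079010009766, 97.0749282836914), 89.00411224365234)
world rect ((608.9307861328125, -205.84498596191406), (91.42066955566406, 90.92301177978516), 60.44257354736328)
world rect ((620.526123046875, 219.25271606445312), (141.22225952148438, 60.985816955566406), 1.574952244758606)
```

Bar gripped (19.8 mm). The long tray is at (620.5,219.2), yaw 1.6°. Lifting and carrying it there.

```bash
python3 -m handwheel '[{"travel":[0,0,20],"roll":0},{"travel":[0,0,60],"roll":0},{"travel":[0,0,100],"roll":0},{"travel":[10,18,130],"roll":4},{"travel":[30,55,140],"roll":8},{"travel":[50,91,140],"roll":12},{"travel":[70,128,140],"roll":16},{"travel":[90,165,140],"roll":20}]'
python3 -m handwheel '[{"travel":[20,36,0],"roll":3},{"travel":[40,73,0],"roll":5.8},{"travel":[60,110,0],"roll":5.8},{"travel":[74,134,0],"roll":5.8},{"travel":[77.5,141,0],"roll":5.8},{"travel":[77.5,141,0],"roll":5.8},{"travel":[77.5,141,0],"roll":5.8},{"travel":[77.5,141,0],"roll":5.8}]'
python3 - <<'E'
from h import *
im,P,e=shot("w10");print(e["eef_pos"],np.abs(e["qvel"]).max(),e["opening"])
c,s=np.cos(np.radians(1.6)),np.sin(np.radians(1.6))
for a,b in [(70,30),(70,-30),(-70,-30),(-70,30)]: print(proj(0,[620.3+a*c-b*s,219+a*s+b*c,12],P).round(1))
E
```

```text
t: 23.0
eef_pos: [543.0, 79.1, 152.0]
tcp_rot: [2.998, 1.571, 2.928]
ft_force: [1.2, -1.5, -1.1]
opening: 0.208
t: 23.8
eef_pos: [619.7, 217.4, 152.1]
tcp_rot: [-2.918, 1.57, -2.891]
ft_force: [0.7, 0.3, -1.8]
opening: 0.206
[619.7484949  217.37349133 152.12584246] 0.0055869317674735845 0.2059005004685347
[312.1 264.6]
[256.2 264.6]
[252.6 129.9]
[316.2 129.9]
```

View pics/w10.png

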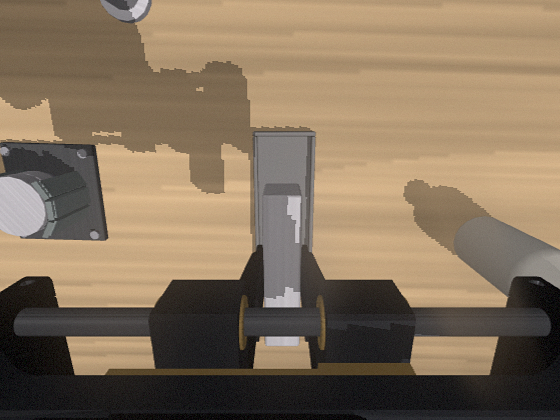

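The bar hangs aligned over the tray. The tray's far corners are at (253.5,132) and (314.5,132), within 2 px of prediction. The bottle is well clear at right. Lowering.

```bash
python3 -m handwheel '[{"travel":[0,0.5,-35],"roll":0},{"travel":[0,0.5,-70],"roll":0},{"travel":[0,0.5,-100],"roll":0},{"travel":[0,0.5,-118],"roll":0},{"travel":[0,0.5,-127],"roll":0},{"travel":[0,0.5,-132],"roll":0},{"travel":[0,0.5,-135],"roll":0},{"travel":[0,0.5,-135],"roll":0}]'
python3 -m handwheel '[{"travel":[0,0,-0.5],"roll":0},{"travel":[0,0,-1],"roll":0},{"travel":[0,0,-1],"roll":0}]'
```

```text
t: 24.65
eef_pos: [620.5, 219.0, 17.7]
tcp_rot: [0.329, 1.57, 0.357]
ft_force: [-0.2, 0.0, -1.3]
opening: 0.207
t: 24.95
eef_pos: [620.3, 219.1, 16.5]
tcp_rot: [0.343, 1.57, 0.371]
ft_force: [-0.0, -1.3, -2.0]
opening: 0.208
```

```bash
python3 -m handwheel '[{"travel":[0,0,-0.5],"roll":0},{"travel":[0,0,-0.5],"roll":0}]'
python3 -m handwheel '[{"travel":[0,0,0],"roll":0},{"travel":[0,0,0],"roll":0},{"travel":[0,0,0],"roll":0},{"travel":[0,0,5],"roll":0},{"travel":[0,0,25],"roll":0},{"travel":[0,0,65],"roll":0},{"travel":[0,0,105],"roll":0},{"travel":[0,0,145],"roll":0}]' 0.2
python3 -m handwheel '[{"travel":[-10,-8,20],"roll":0},{"travel":[-40,-31,30],"roll":0},{"travel":[-72,-56,30],"roll":0},{"travel":[-104,-81,30],"roll":0},{"travel":[-136,-106,30],"roll":0},{"travel":[-164,-128,30],"roll":0},{"travel":[-178,-138,30],"roll":0},{"travel":[-181,-141,30],"roll":0}]' -0.1
python3 -m handwheel '[{"travel":[0,0,0],"roll":0},{"travel":[0,0,0],"roll":0},{"travel":[0,0,0],"roll":0}]'
python3 - <<'E'
from h import *
im,P,e=shot("w11");print(e["eef_pos"],np.abs(e["qvel"]).max(),e["opening"],proj(0,[439.5,78,50],P),proj(0,[439.5,78,8],P))
cv2.imwrite("pics/w11c.png",cv2.resize(im[130:280,200:360],(640,600),interpolation=cv2.INTER_CUBIC))
im,P,e=shot("s11","scene")
cv2.imwrite("pics/s11c.png",cv2.resize(im[200:275,320:420],(800,600),interpolation=cv2.INTER_CUBIC))
E
```

```text
t: 25.15
eef_pos: [620.3, 219.1, 16.4]
tcp_rot: [0.318, 1.57, 0.347]
ft_force: [-2.1, -1.2, 5.0]
opening: 0.211
t: 25.95
eef_pos: [620.0, 219.0, 162.4]
tcp_rot: [2.407, 1.571, 2.436]
ft_force: [-0.0, 0.5, -0.1]
opening: 0.401
t: 26.75
eef_pos: [438.0, 77.3, 191.2]
tcp_rot: [0.184, 1.57, 0.211]
ft_force: [0.3, -0.1, 0.0]
opening: 0.552
t: 27.05
eef_pos: [439.9, 78.5, 190.5]
tcp_rot: [0.674, 1.571, 0.703]
ft_force: [0.5, -0.6, -1.0]
opening: 0.551
[439.85479572  78.45004289 190.45914851] 0.005397022997719881 0.5508769675007738 [282.16476892 200.46025963] [282.17070649 190.95813248]
```

View pics/w11c.png

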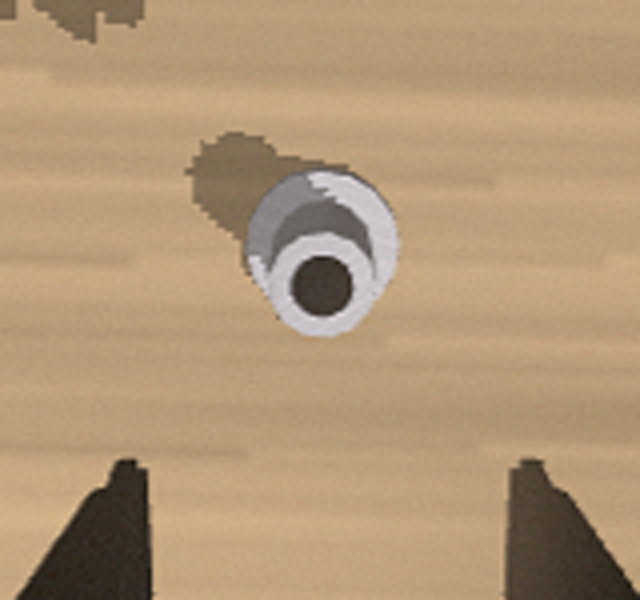

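View pics/s11c.png

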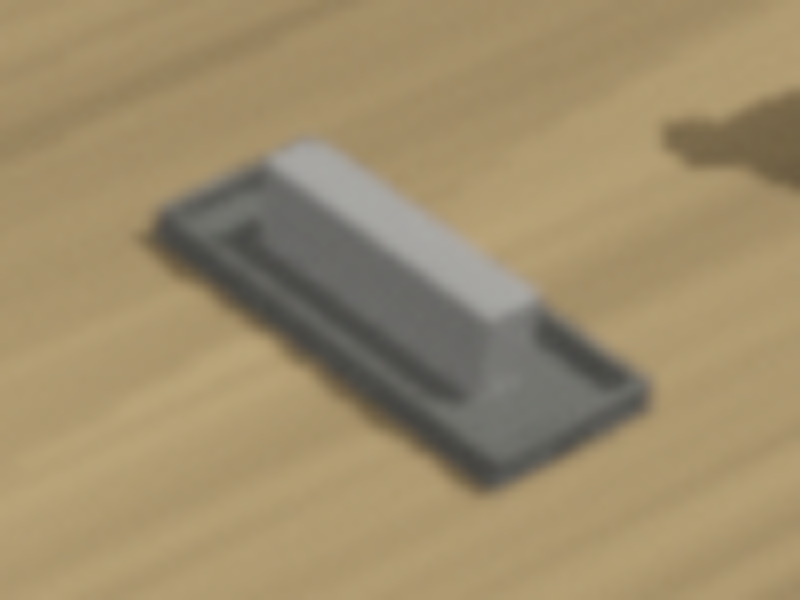

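The bar lies flat inside the tray walls. The bush top is at (280.8,201.3) and the flange at (280.8,191), so the bush is at (440,77.1), standing. Grasping it.

```bash
python3 -m handwheel '[{"travel":[0.5,-1.1,-40],"roll":0},{"travel":[0.5,-1.1,-80],"roll":0},{"travel":[0.5,-1.1,-120],"roll":0},{"travel":[0.5,-1.1,-145],"roll":0},{"travel":[0.5,-1.1,-165],"roll":0},{"travel":[0.5,-1.1,-174],"roll":0},{"travel":[0.5,-1.1,-177.5],"roll":0},{"travel":[0.5,-1.1,-177.5],"roll":0}]'
python3 -m handwheel '[{"travel":[0,0,0],"roll":0},{"travel":[0,0,0],"roll":0},{"travel":[0,0,0],"roll":0},{"travel":[0,0,0],"roll":0},{"travel":[0,0,0],"roll":0},{"travel":[0,0,0],"roll":0},{"travel":[0,0,0],"roll":0}]' 1
```

```text
t: 27.95
eef_pos: [439.9, 77.0, 13.2]
tcp_rot: [0.778, 1.571, 0.806]
ft_force: [1.1, -0.2, -0.9]
opening: 0.546
t: 28.65
eef_pos: [439.9, 76.9, 13.5]
tcp_rot: [0.121, 1.57, 0.149]
ft_force: [-0.4, 0.9, 6.4]
opening: 0.288
```

```bash
python3 -m handwheel '[{"travel":[0,0,20],"roll":0},{"travel":[0,0,60],"roll":0},{"travel":[0,0,100],"roll":0},{"travel":[10,-17,130],"roll":-4},{"travel":[30,-50,140],"roll":-8},{"travel":[50,-84,140],"roll":-12},{"travel":[70,-117,140],"roll":-16},{"travel":[90,-150,140],"roll":-20}]'
python3 -m handwheel '[{"travel":[20,-34,0],"roll":-4},{"travel":[40,-67,0],"roll":-8},{"travel":[60,-100,0],"roll":-11},{"travel":[75,-126,0],"roll":-11},{"travel":[79,-132.5,0],"roll":-11},{"travel":[79,-132.5,0],"roll":-11},{"travel":[79,-132.5,0],"roll":-11},{"travel":[79,-132.5,0],"roll":-11}]'
python3 - <<'E'
from h import *
im,P,e=shot("w12");print(e["eef_pos"],np.abs(e["qvel"]).max(),e["opening"])
c,s=np.cos(np.radians(60.4)),np.sin(np.radians(60.4))
for a,b in [(45,45),(45,-45),(-45,-45),(-45,45)]: print(proj(0,[608.5+a*c-b*s,-205.6+a*s+b*c,12],P).round(1))
E
```

```text
t: 29.45
eef_pos: [530.1, -74.5, 153.2]
tcp_rot: [0.884, 1.571, 0.56]
ft_force: [0.7, 0.5, -1.5]
opening: 0.291
t: 30.25
eef_pos: [608.2, -204.4, 153.2]
tcp_rot: [2.841, 1.57, 2.329]
ft_force: [-0.0, 0.4, -1.3]
opening: 0.289
[ 608.16430656 -204.37420875  153.20544788] 0.007480397567813407 0.28907848487755716
[328.1 156.5]
[324.  242.6]
[238.5 242.2]
[235.3 156. ]
```

View pics/w12.png

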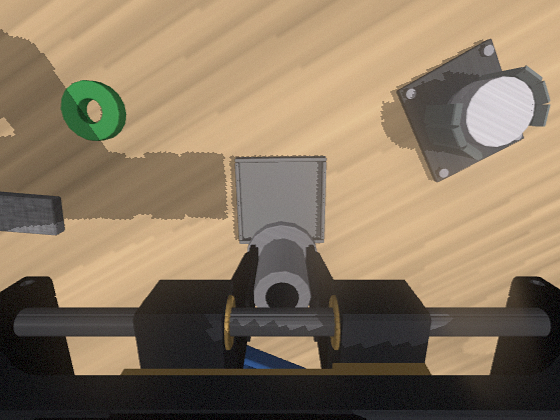

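The tray corners at (234,157) and (326,157) match prediction, and the bush hangs upright over the tray. Lowering and releasing.

```bash
python3 -m handwheel '[{"travel":[0,0,-35],"roll":0},{"travel":[0,0,-70],"roll":0},{"travel":[0,0,-100],"roll":0},{"travel":[0,0,-118],"roll":0},{"travel":[0,0,-128],"roll":0},{"travel":[0,0,-133],"roll":0},{"travel":[0,0,-135.5],"roll":0},{"travel":[0,0,-135.5],"roll":0}]'
python3 -m handwheel '[{"travel":[0,0,-0.5],"roll":0},{"travel":[0,0,-1],"roll":0},{"travel":[0,0,-1],"roll":0}]'
```

```text
t: 31.1
eef_pos: [609.0, -205.6, 18.2]
tcp_rot: [0.193, 1.57, -0.32]
ft_force: [-0.1, -0.4, -1.3]
opening: 0.29
t: 31.4
eef_pos: [609.0, -205.7, 17.6]
tcp_rot: [0.161, 1.569, -0.352]
ft_force: [-0.8, 1.4, 5.7]
opening: 0.289
```

Contact at 5.7 N. Releasing.

```bash
python3 -m handwheel '[{"travel":[0,0,0],"roll":0},{"travel":[0,0,0],"roll":0},{"travel":[0,0,0],"roll":0},{"travel":[0,0,0],"roll":0},{"travel":[0,0,20],"roll":0},{"travel":[0,0,60],"roll":0},{"travel":[0,0,100],"roll":0},{"travel":[0,0,140],"roll":0}]' -0.1
python3 -m handwheel '[{"travel":[-25,25,30],"roll":0},{"travel":[-50,50,60],"roll":0},{"travel":[-80,80,80],"roll":0},{"travel":[-100,100,80],"roll":0},{"travel":[-120,120,80],"roll":0},{"travel":[-120,120,80],"roll":0},{"travel":[-120,120,80],"roll":0},{"travel":[-120,120,80],"roll":0}]'
python3 - <<'E'
from h import *
for n in ("scene","top"):
    im,P,e=shot("f_"+n,n); 
    if n=="scene": cv2.imwrite("pics/fsc.png",cv2.resize(im[180:340,90:470],(800,337),interpolation=cv2.INTER_CUBIC)); cv2.imwrite("pics/fsf.png",cv2.resize(im[230:310,230:330],(750,600),interpolation=cv2.INTER_CUBIC))
print(e["t"],e["eef_pos"],np.abs(e["qvel"]).max(),e["ft_force"])
E
```

```text
t: 32.2
eef_pos: [608.4, -205.5, 157.9]
tcp_rot: [3.013, 1.57, 2.501]
ft_force: [0.3, -1.0, 0.4]
opening: 0.55
t: 33.0
eef_pos: [489.3, -86.1, 236.5]
tcp_rot: [0.262, 1.57, -0.251]
ft_force: [0.7, -0.0, -0.7]
opening: 0.55
33.05 [489.27874901 -86.19382293 236.35780855] 0.0038035397195405403 [ 0.1758173  -0.27455335 -0.06755212]
```

View pics/fsc.png

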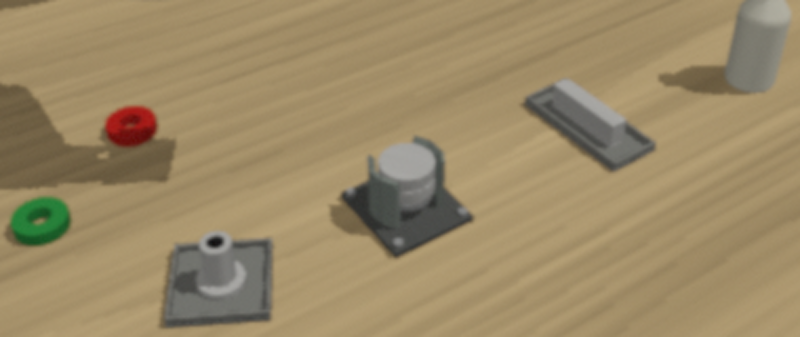

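View pics/f_top.png

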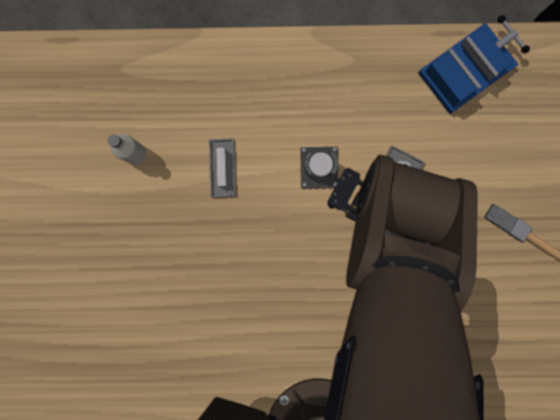

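View pics/fsf.png

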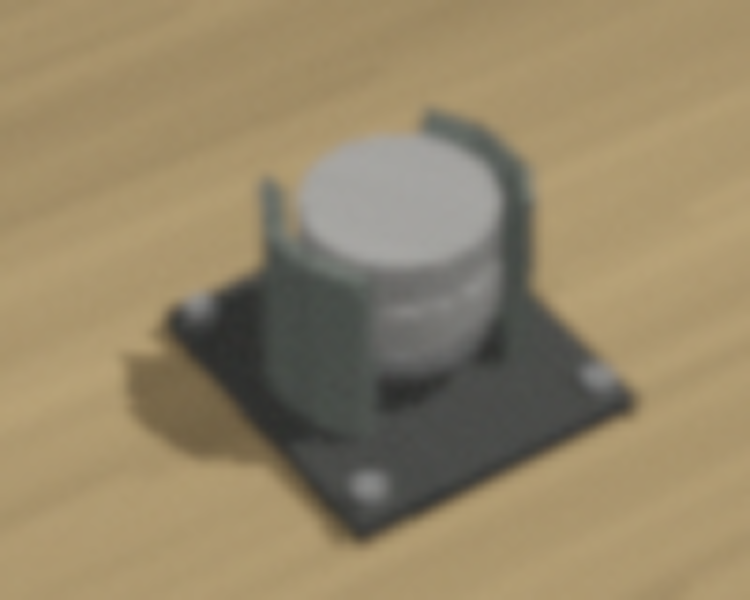

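Everything is in place: bush upright in the square tray, bar flat in the long tray, stack below the cheeks with no rebound, bottle standing, arm clear and still. Handing in.

```bash
python3 -c "
from cell import job
print(job.job_done())"
```

```text
the job is handed in; nothing more can be done
None
```

The job is done and handed in at about 33 s; the hand-in gives no verdict.

- **Feeder:** I loaded the ring first and set the solid disc on top of it. I then pressed the stack to a commanded tool height of 60.7 mm. The pictures put the disc top at about 61 mm, level and below the 65 mm cheek tops, and it had not risen in the last picture about 15 s later.
- **Trays:** The bar lies flat in the long tray on its 90 x 20 mm face, as it stood on the bench. The bush stands flange down in the square tray.
- **Last pictures:** The bottle was standing and nothing had been knocked. The arm was still and clear of everything, with the fingers open. In the top view the arm hid most of the square tray, so the bush check rests on the scene view.

Two readings disagreed with what I expected:
- **Pressing force:** It read about 3.7 N near the bottom, where I expected 6 N or more. The pictures show the stack did go down and stayed.
- **Tool position:** The tool position reading differed from the commanded position by 1–1.5 mm at times, so I relied on the pictures for fits and placings.

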